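# Clamp a batten in the bench hold-down

## Robot

A 6-joint arm with a two-finger parallel gripper is mounted at the origin on the work surface. World frame = base frame: x ahead of the robot, y to its left, z up, the work surface at z = 0. Lengths are in mm, angles in rad, forces in N, time in s.
With the tool pointing down it reaches from about 375 to 975 mm from the base axis. Payload 3.8 kg.
Tool frame: the origin (TCP) lies on the centre line of the jaws, within the pads' length; the fingertips stand 25 mm ahead of it and the grasp point (between the pads) lies 6 mm ahead of it (r.tips_ahead is the distance from the TCP to the fingertips, in mm); z points along the fingers, y is the direction in which the jaws open and shut (so a half turn about z gives the same grasp; the last joint's range is limited). The gripper opens to 85 mm and grips with 20 to 120 N. Pads are 22 mm wide; open, the fingers measure 114 mm over their backs; the gripper's body (76 mm by 85 mm) begins 54 mm behind the grasp point. The pads swing forward as they close: fully open they stand 13 mm farther back than shut.
Start: joints at [1.085, 0.264, 1.604, -0, 1.274, -0.037], TCP at [292.869, 608.15, 256.28] pointing down, gripper open.
Joint ranges: [-2.63, 2.63], [-0.94, 2.18], [0.31, 2.57], [-1.31, 4.45], [0, 2.66], [-2.55, 2.55]. Speed limits (rad/s): [2.57, 2.57, 3.14, 3.14, 3.14, 3.14].

## Interface

Orientations are given as a rotation vector (axis times angle).
In Python, from plant import r gives the robot as it stands.
- The arm moves only by the tool apply_moves, never from a script. Its argument "commands" is a list of rows, each an object with "grip": the closure in counts, from 0 (fully open) to 255 (shut); "travel": the shift along the tool's x, y, z in units of 25 mm (1.0 is 25 mm), a list of three; "twist": the turn, a rotation vector about the tool's x, y, z in units of 6 degrees (1.0 is 6 degrees), a list of three. In form: [{"grip": grip, "travel": [tx, ty, tz], "twist": [rx, ry, rz]}, ...]. A call has 1 to 5 rows; each row shifts and turns the commanded pose from where the row before left it, along the tool's axes as they then stand; what a row does not reach is not made up. A row lasts 1/10 s, in which the tool goes at most 50 mm and 8.59 degrees, less where a joint would pass 70% of its speed; a pose out of reach is approached as far as the arm can. A call is refused whole if a number of a shift passes 1 or a number of a turn 1, either way. A call with a gripper value outside its range is refused whole. The fingers move at their own pace and stop on an object; "force" is the grip in N (left out, the last holds). Time passes only in rows, so rows that do not move let the fingers close. It gives the time, the measured TCP pose, the force and the opening at its end, in the units of the state.
- r.get_obs(): the state, without advancing time (a new reading comes with each control period).
- r.capture(name): name is "scene" or "top" or "wrist"; returns a dict with "image" (480x640x3 uint8, blue, green, red), "fx", "fy", "cx", "cy" (pixels), "k1" (the pictures are not rectified: a ray, as slopes to the right and down, at radius r is drawn at 1 + k1 r^2 times it, then the intrinsics apply), "R" (3x3) and "t" (3): a world point X has camera coordinates R X + t. Camera axes: x right, y down, z forward; pixel columns grow to the right and rows downward; lengths in mm; the calibration is good to about 2 mm. A picture is of the moment at which its call begins. There is no depth.
- r.close_job(): hands the job in, once; it reports no verdict.
The state is a dict: "t": time; "q": joint angles; "dq": joint speeds; "effort": joint torques, N m; "eef_pos": TCP position; "tcp_rot": TCP orientation; "contact_force": force on the tool from outside, world axes, zero at the start; "moment": the same for the moment, N m; "gripper_width": finger opening in mm.
Only numpy, scipy, OpenCV 4.12 (cv2) and the standard library are available. Lean on these libraries where they do the work, as an engineer would, in place of code of your own. Each camera call takes 0.05 s, during which the arm holds its last target.

## Task

Lay the long wooden batten flat in the bench's screw clamp, one end under the pad, fully home against the end stop and along the side fence. Then turn the crank clockwise until the pad meets the wood and snug it by feel: firmly held, with clearly more pull on the handle than the free screw needs, but gently enough not to dent the wood. Let go, and leave the other things on the bench alone.

Things in the scene. Friction and masses are not known exactly. Their poses are not given: they have to be found in the camera images.
- clamp: Grey screw hold-down clamp, bolted to the bench. Origin on the bench top straight below the screw's vertical axis; z up. A post stands at -y; its arm (z 72 to 106 mm, 44 mm wide) reaches over the axis. Open to +y, where the work goes in, and to -x. The work lies on the bench itself: fully home, the batten's centre is at x = 0, y = +98 mm here, its length along y.
- end_stop (a point): Middle of the clamp's end stop, the flat front face of its post (50 mm wide, 96 mm high), at y = -32 mm in the clamp's frame, 16 mm above the bench; it faces +y. Axes as the clamp's.
- fence (a point): Top edge of the clamp's low steel fence (22 mm high, 12 mm thick), on its flat inner face at x = +25 mm in the clamp's frame, half-way along; it runs along y from -74 to +50 mm in the clamp's frame and faces -x. Axes as the clamp's.
- spindle: The clamp's upright screw. Origin on its axis, 112 mm above the bench when fully up; it sinks 16 mm per turn of the crank clockwise seen from above and stays where it is left. A round rubber-faced pad (26 mm across) turns at its foot; how far the pad's underside lies below this origin, 62 to 70 mm, changes from run to run and is not measured. At first it is 4 to 18 mm above a batten's top.
- crank_handle (a point): Centre of the crank's upright wooden grip, 23 mm across, 44 mm high, which spins freely on its pin, 55 mm from the screw's axis and 50 mm above the spindle's origin. It circles the axis, sinking 16 mm a turn. The free screw drags with about 2 N at the grip, along the circle. A good snug takes 7 to 11 N more than that, found 0.4 to 0.9 rad after first touch.
- crank_hub (a point): Top of the crank's hub (24 mm across) on the screw's axis, 18 mm below the grip's centre. The flat crank arm (18 mm wide, 9 mm thick) reaches out to under the grip; its top is 22 mm below the grip's centre. Past first touch the pull at the grip grows by roughly 1.4 N per 10 N of pad force (rubbing of the pad, so it varies by a fifth); the wood dents at 130 N.
- batten_centre (a point): Centre (half-way up) of the loose planed softwood batten: 50 mm wide (its x), 260 mm long (its y), 32 mm high (its z), 0.2 to 0.4 kg. It starts flat on the bench, off to the +y side of the clamp. Its two ends are alike. A shorter offcut (70 x 90 mm) of the same wood is not meant.
- batten: The same batten; origin at the centre of its underside.
- hammer: Bystander on the bench: hammer; leave it alone (origin at the middle of its underside).
- glue: Bystander on the bench: glue bottle; leave it alone (origin at the middle of its underside).
- offcut: Bystander on the bench: short offcut; leave it alone (origin at the middle of its underside).
- tape: Bystander on the bench: tape measure; leave it alone (origin at the middle of its underside).
- tin: Bystander on the bench: tin; leave it alone (origin at the middle of its underside).
- drill: Bystander on the bench: drill; leave it alone (origin at the middle of its underside).
- screws: Bystander on the bench: screw tray; leave it alone (origin at the middle of its underside).
- square: Bystander on the bench: try square; leave it alone (origin at the middle of its underside).
Not all that is in view belongs to the job. What is shaped like the clamp but orange or yellow is not meant.

How it is judged (in metres and radians):
On the way, in this order (a step that is already met when the one before it is completed fails the run):
1. the batten lies flat in the clamp, home against the end stop and the fence, with the pad still clear of it (y of batten_centre in the frame of clamp between 0.0945 and 0.1015 m and x of batten_centre in the frame of clamp between -0.0035 and 0.0035 m and angle between the y axis of batten_centre and the y axis of clamp, either way round below 0.05 rad and height (world z) of batten_centre between 0.0125 and 0.0195 m and contact force between spindle and batten below 1 N), for 0.1 s.
2. the pad bears on the batten with a snug 30 to 100 N (y of batten_centre in the frame of clamp between 0.0945 and 0.1015 m and x of batten_centre in the frame of clamp between -0.0035 and 0.0035 m and angle between the y axis of batten_centre and the y axis of clamp, either way round below 0.05 rad and height (world z) of batten_centre between 0.0125 and 0.0195 m and contact force between spindle and batten between 30 and 100 N), for 0.2 s.
At the end, for the whole second after the job is handed in: The batten lies flat and still in the clamp, within 3.5 mm of home against the end stop and the fence and within 3 degrees of parallel, the pad presses on it with 30 to 100 N, and the gripper is clear of everything (all of step 2 and linear speed of batten below 0.01 m/s); the robot touches nothing.
It fails at once if the wood is dented: the pad presses on it with more than 130 N (contact force between spindle and batten above 130 N).
It fails at once if another thing on the bench is moved by more than 30 mm (distance of any of hammer, glue, offcut, tape, tin, drill, screws, square from where it was at the start of the episode above 0.03 m).
It also fails if it takes over 67 s, if anything falls off the work surface, if the arm or the gripper's body presses on something with over 40 N, if the wrist force passes 120 N, or if a joint passes its speed limit or range.

## Working session

There is one attempt and no reset: what is moved stays moved. The work goes in short steps, Python scripts to look and compute and a tool call to move; the robot and the scene stay as the last step left them, time stands still between calls to the robot, and variables do not carry over. Pictures are saved under pics/ and viewed, and the job is handed in when it is done.

Besides the shell and the picture viewer there is one more tool, called after "Request:" as name(argument=value, ...), one argument or row to a line, values as JSON. apply_moves: Moves the arm, as the interface text tells. Its arguments: {"type":"object","properties":{"commands":{"type":"array"},"force":{"type":"number"}},"required":["commands"]}

```bash
ls; mkdir -p pics; python3 - <<'E'
from plant import r
import cv2
print(r.get_obs())
for n in ("scene","top","wrist"):
    c=r.capture(n); cv2.imwrite(f"pics/{n}0.png",c["image"]); print(n,{k:v for k,v in c.items() if k!="image"})
E
```

```text
pics
{'t': 0.0, 'q': array([ 1.08510261e+00,  2.64757814e-01,  1.60541238e+00, -2.66148567e-05,
        1.27368928e+00, -3.68902220e-02]), 'dq': array([ 0.00038457, -0.00021834, -0.00056002,  0.00026722, -0.00099933,
       -0.00137628]), 'effort': array([ 6.31260937e-04, -5.15125179e+01, -3.67307711e+01, -3.67366674e-04,
        1.28690896e-02, -1.67668298e-05]), 'eef_pos': array([292.5547313 , 607.539867  , 254.93809529]), 'tcp_rot': array([-0.69893985, -3.06227872,  0.00344957]), 'contact_force': array([ 0.49363127,  0.55746921, -0.81815711]), 'moment': array([-0.02390145,  0.00595958, -0.00068077]), 'gripper_width': 85.33935964670593}
scene {'fx': 558.5544902287199, 'fy': 558.5544902287199, 'cx': 318.02194891790225, 'cy': 243.22309692620163, 'k1': -0.05707825626132484, 'R': array([[-0.2269727 ,  0.97383454,  0.01138801],
       [ 0.82609501,  0.19870554, -0.52733588],
       [-0.51580076, -0.11028327, -0.84958059]]), 't': array([ 187.70967494, -394.32149869, 1747.21663794])}
top {'fx': 436.95855116186226, 'fy': 436.95855116186226, 'cx': 320.79579680395346, 'cy': 235.06300518130436, 'k1': -0.0683544389082892, 'R': array([[ 0.00424901, -0.99998325,  0.0039295 ],
       [-0.99903409, -0.00441678, -0.04371928],
       [ 0.04373591, -0.00373994, -0.99903613]]), 't': array([ -83.48895374,  570.99572602, 1244.55434105])}
wrist {'fx': 336.7251439429415, 'fy': 336.7251439429415, 'cx': 323.1192355770059, 'cy': 239.667243288059, 'k1': -0.05976227150041178, 'R': array([[ 0.43391773,  0.90094774, -0.00292737],
       [ 0.8605744 , -0.41350678,  0.29736146],
       [ 0.26669665, -0.13154963, -0.95476049]]), 't': array([-673.7309263 ,  -39.63979873,  379.91367242])}
```

View pics/scene0.png

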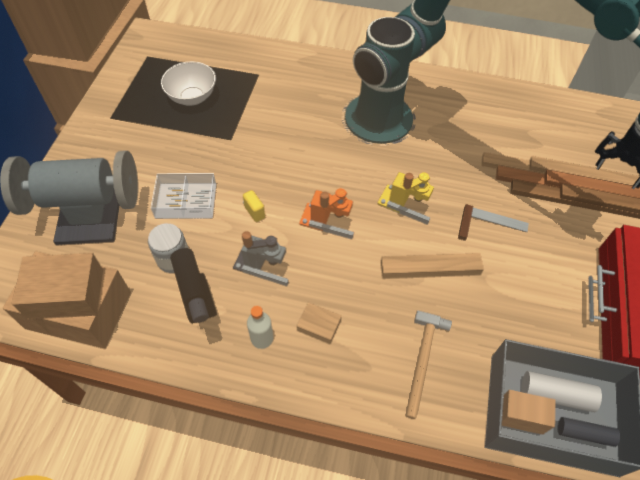

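View pics/top0.png

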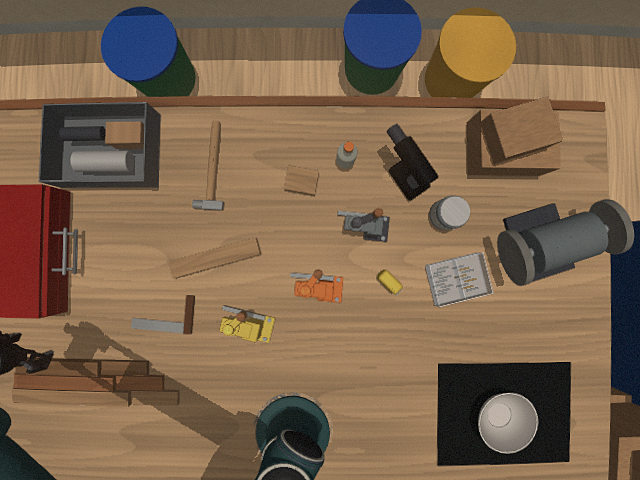

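View pics/wrist0.png

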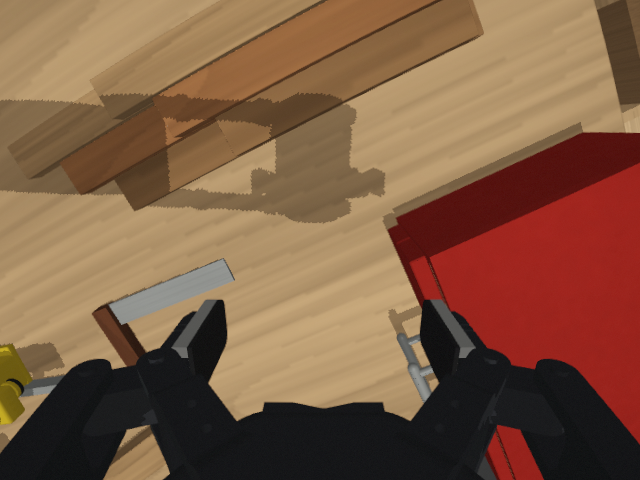

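```bash
python3 - <<'E'
import cv2,numpy as np
t=cv2.imread("pics/top0.png"); s=cv2.imread("pics/scene0.png")
a=cv2.resize(t[190:255,325:405],None,fx=6,fy=6,interpolation=2)
b=cv2.resize(s[220:295,225:300],None,fx=5,fy=5,interpolation=2)
c=cv2.resize(t[230:285,160:270],None,fx=3.5,fy=3.5,interpolation=2)
cv2.imwrite("pics/cr1.png",a);cv2.imwrite("pics/cr2.png",b);cv2.imwrite("pics/cr3.png",c)
E
```

```text
(no output)
```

View pics/cr1.png

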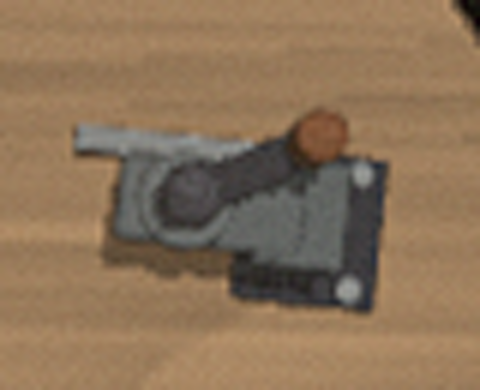

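View pics/cr2.png

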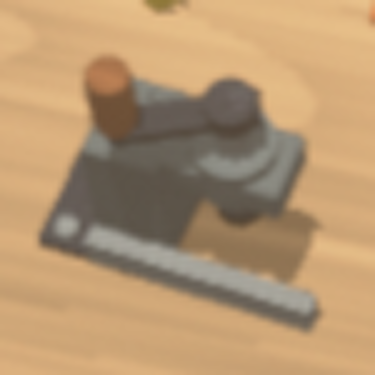

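View pics/cr3.png

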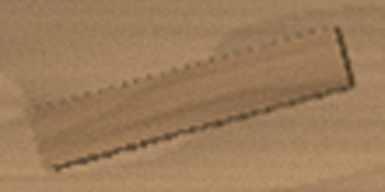

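```bash
cat > h.py <<'E'
import numpy as np,cv2
from scipy.spatial.transform import Rotation as Ro
def K(c): return np.array([[c['fx'],0,c['cx']],[0,c['fy'],c['cy']],[0,0,1.]]),np.array([c['k1'],0,0,0,0.])
def ray(c,uv):
    k,d=K(c); p=cv2.undistortPointsIter(np.array([[uv]],float),k,d,None,None,(3,50,1e-9))[0,0]
    R=np.array(c['R']);t=np.array(c['t']); return -R.T@t, R.T@np.array([p[0],p[1],1])
def onz(c,uv,z):
    o,d=ray(c,uv); return o+d*(z-o[2])/d[2]
def proj(c,X):
    k,d=K(c); return cv2.projectPoints(np.array(X,float).reshape(-1,3),cv2.Rodrigues(np.array(c['R']))[0],np.array(c['t']),k,d)[0][:,0]
def tri(cs,uvs):
    A=0;b=0
    for c,u in zip(cs,uvs):
        o,d=ray(c,u);d=d/np.linalg.norm(d);P=np.eye(3)-np.outer(d,d);A=A+P;b=b+P@o
    return np.linalg.solve(A,b)
E
python3 - <<'E'
from h import *; from plant import r
import pickle
T=r.capture("top");S=r.capture("scene")
f=lambda x,y:(325+(x+.5)/6-.5,190+(y+.5)/6-.5)
g=lambda x,y:(225+(x+.5)/5-.5,220+(y+.5)/5-.5)
# fence outer top corners
for n,p,z in [("fence left far",(76,126),22),("fence left near",(76,152),22),("fence right outer",(250,140),22),("hub",(188,194),126),("grip top",(322,135),166),("bolt1",(363,174),10),("bolt2",(348,290),10),("base R corner",(372,310),5)]:
    print(n,onz(T,f(*p),z).round(1))
print("hub tri",tri([T,S],[f(188,194),g(230,100)]).round(1))
print("grip tri",tri([T,S],[f(322,132),g(108,74)]).round(1))
print("fence end tri",tri([T,S],[f(76,140),g(315,300)]).round(1))
q=lambda x,y:(160+(x+.5)/3.5-.5,230+(y+.5)/3.5-.5)
for p in [(338,28),(352,87),(55,168),(30,107)]: print("bat",onz(T,q(*p),32).round(1))
E
```

```text
fence left far [ 641.3 -127.8   22. ]
fence left near [ 628.9 -127.8   22. ]
fence right outer [ 635. -211.   22.]
hub [ 601.3 -172.6  126. ]
grip top [ 623.6 -225.9  166. ]
bolt1 [ 620.  -266.9   10. ]
bolt2 [ 564.  -259.5   10. ]
base R corner [ 554.6 -271.8    5. ]
hub tri [ 600.  -171.   144.1]
grip tri [ 622.9 -222.2  183.4]
fence end tri [ 634.1 -126.1   23.5]
bat [562.4 102.1  32. ]
bat [514.7  90.3  32. ]
bat [447.6 331.7  32. ]
bat [496.9 353.1  32. ]
```

```bash
cat >> h.py <<'E'
def plan(o,pos,ydir_deg):
    """rows needed: total travel (units) in tool axes if translated first, and twist about z"""
    R=Ro.from_rotvec(o['tcp_rot']).as_matrix()
    d=np.array(pos)-o['eef_pos']
    a=np.degrees(np.arctan2(R[1,1],R[0,1])); da=(ydir_deg-a+90)%180-90
    print('toolx',R[:,0].round(3),'tooly',R[:,1].round(3),'ang_y',a.round(2),'tilt',R[:,2].round(3))
    # turn about tool z (down): +twist => world yaw decreases
    # travel units in frame before the turn; desired-frame units too
    Rz=Ro.from_euler('z',da,degrees=True).as_matrix()@R
    print('world delta',d.round(1),'units toolframe before turn',(R.T@d/25).round(3),'after turn',(Rz.T@d/25).round(3),'twist z units',round(-da/6,3))
E
python3 - <<'E'
from h import *; from plant import r
o=r.get_obs(); plan(o,[500,249,150],15); print(o['eef_pos'],o['q'])
E
```

```text
toolx [-0.901  0.434  0.   ] tooly [ 0.434  0.901 -0.001] ang_y 64.29 tilt [-0.001 -0.001 -1.   ]
world delta [ 207.3 -358.9 -105.6] units toolframe before turn [-13.699  -9.331   4.234] after turn [-16.011   4.298   4.219] twist z units 8.214
[292.72107519 607.86241424 255.61438452] [ 1.08509626e+00  2.64350135e-01  1.60466908e+00 -1.50959614e-06
  1.27369112e+00 -3.68893089e-02]
```

Request:
apply_moves(
  commands=[
    {"grip": 0, "travel": [-1, -0.68, 0], "twist": [0, 0, 0]},
    {"grip": 0, "travel": [-1, -0.68, 0], "twist": [0, 0, 0]},
    {"grip": 0, "travel": [-1, -0.68, 0], "twist": [0, 0, 0]},
    {"grip": 0, "travel": [-1, -0.68, 0], "twist": [0, 0, 0]},
    {"grip": 0, "travel": [-1, -0.68, 0], "twist": [0, 0, 0]},
  ],
)

```text
t: 0.75
eef_pos: [369.0, 476.2, 256.2]
tcp_rot: [-0.699, -3.063, 0.0]
contact_force: [-0.2, -0.1, 1.0]
gripper_width: 85.1
```

Request:
apply_moves(
  commands=[
    {"grip": 0, "travel": [-1, -0.68, 0], "twist": [0, 0, 0]},
    {"grip": 0, "travel": [-1, -0.68, 0], "twist": [0, 0, 0]},
    {"grip": 0, "travel": [-1, -0.68, 0], "twist": [0, 0, 0]},
    {"grip": 0, "travel": [-1, -0.68, 0], "twist": [0, 0, 0]},
    {"grip": 0, "travel": [-1, -0.68, 0], "twist": [0, 0, 0]},
  ],
)

```text
t: 1.25
eef_pos: [444.8, 345.4, 256.3]
tcp_rot: [0.699, 3.063, 0.0]
contact_force: [0.1, -0.2, -0.5]
gripper_width: 85.8
```

Request:
apply_moves(
  commands=[
    {"grip": 0, "travel": [0, 0, 0], "twist": [0, 0, 1]},
    {"grip": 0, "travel": [0, 0, 0], "twist": [0, 0, 1]},
    {"grip": 0, "travel": [0, 0, 0], "twist": [0, 0, 1]},
    {"grip": 0, "travel": [0, 0, 0], "twist": [0, 0, 1]},
    {"grip": 0, "travel": [0, 0, 0], "twist": [0, 0, 1]},
  ],
)

```text
t: 1.75
eef_pos: [444.3, 346.3, 256.2]
tcp_rot: [-1.474, -2.774, 0.0]
contact_force: [-0.1, 0.6, 0.2]
gripper_width: 85.0
```

```bash
python3 - <<'E'
from h import *; from plant import r
o=r.get_obs(); plan(o,[500,249,150],15); print(o)
c=r.capture("wrist"); cv2.imwrite("pics/w1.png",c["image"])
E
```

```text
toolx [-0.56   0.829  0.   ] tooly [ 0.829  0.56  -0.   ] ang_y 34.03 tilt [-0. -0. -1.]
world delta [  55.7  -97.3 -106.2] units toolframe before turn [-4.474 -0.331  4.248] after turn [-4.338  1.145  4.247] twist z units 3.171
{'t': 1.75, 'q': array([6.17909804e-01, 5.36281763e-02, 1.84600796e+00, 7.59980192e-06,
       1.24215362e+00, 2.40337996e-02]), 'dq': array([ 1.73593191e-03,  2.13101816e-03,  9.40249347e-04, -1.90221672e-04,
        3.44347368e-04,  1.03837774e+00]), 'effort': array([-5.71115257e-02, -3.94357789e+01, -3.63924372e+01, -3.45910557e-03,
        1.72900196e-03, -1.09472461e+00]), 'eef_pos': array([444.2987625 , 346.34056942, 256.18736246]), 'tcp_rot': array([-1.47420371e+00, -2.77411836e+00,  2.71738843e-04]), 'contact_force': array([-0.05511866,  0.56670828,  0.24360706]), 'moment': array([-0.00931452, -0.00307188, -0.03001784]), 'gripper_width': 84.9973933425729}
```

View pics/w1.png

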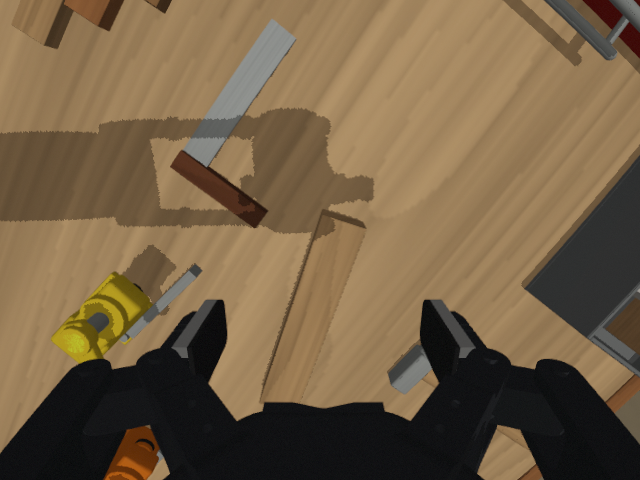

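Request:
apply_moves(
  commands=[
    {"grip": 0, "travel": [-1, 0, 0.2], "twist": [0, 0, 1]},
    {"grip": 0, "travel": [-1, 0.1, 0.2], "twist": [0, 0, 1]},
    {"grip": 0, "travel": [-1, 0.2, 0.2], "twist": [0, 0, 1]},
    {"grip": 0, "travel": [-1, 0.2, 0.2], "twist": [0, 0, 0.17]},
    {"grip": 0, "travel": [0, 0, 0], "twist": [0, 0, 0]},
  ],
)

```text
t: 2.3
eef_pos: [499.0, 258.8, 235.3]
tcp_rot: [1.908, 2.496, -0.003]
contact_force: [0.0, 0.4, -0.2]
gripper_width: 85.6
```

```bash
python3 - <<'E'
from h import *; from plant import r
o=r.get_obs(); plan(o,[500,249,150],15); print(o['eef_pos'])
c=r.capture("wrist"); cv2.imwrite("pics/w2.png",c["image"])
import pickle; pickle.dump(c,open("w2.pkl","wb"))
E
```

```text
toolx [-0.262  0.965 -0.001] tooly [ 0.965  0.262 -0.001] ang_y 15.2 tilt [-0.001 -0.002 -1.   ]
world delta [  1.   -9.8 -85.3] units toolframe before turn [-0.382 -0.059  3.413] after turn [-0.383 -0.058  3.413] twist z units 0.033
[499.0101423  258.75964146 235.30943538]
```

View pics/w2.png

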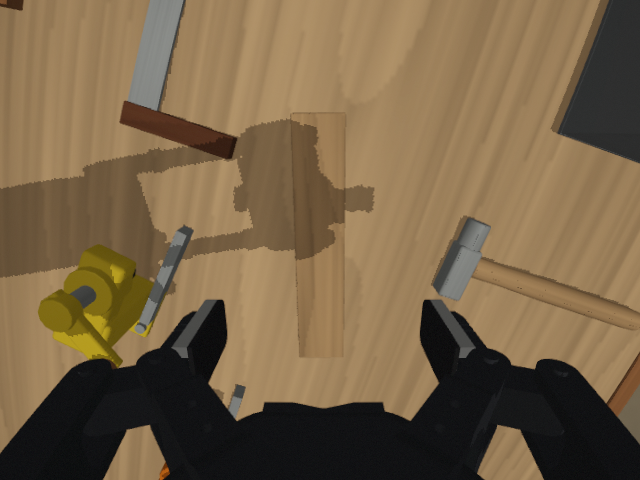

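```bash
python3 - <<'E'
from h import *; import pickle
c=pickle.load(open("w2.pkl","rb")); print(-c['R'].T@c['t'])
im=c['image']; cv2.imwrite("pics/w2c.png",cv2.resize(im[95:370,270:370],None,fx=2.1,fy=2.1,interpolation=2))
for z in (0,32):
  P=[onz(c,p,z) for p in [(291,113),(346,113),(344,356),(300,356)]]
  print(np.round(P,1), [np.linalg.norm(P[i]-P[(i+1)%4]).round(1) for i in range(4)])
E
```

```text
[480.22290015 332.15789532 352.67622619]
[[443.3 343.6   0. ]
 [495.8 357.8   0. ]
 [573.1  85.8   0. ]
 [520.4  71.4   0. ]] [np.float64(54.4), np.float64(282.8), np.float64(54.6), np.float64(282.9)]
[[446.6 342.5  32. ]
 [494.4 355.5  32. ]
 [564.7 108.1  32. ]
 [516.8  95.   32. ]] [np.float64(49.5), np.float64(257.1), np.float64(49.7), np.float64(257.3)]
```

View pics/w2c.png

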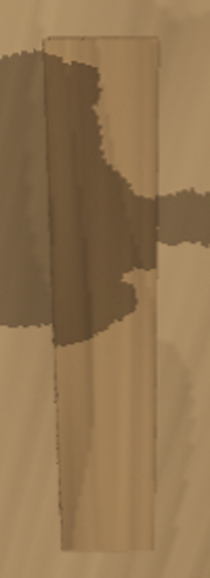

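Request:
apply_moves(
  commands=[
    {"grip": 0, "travel": [-0.16, -0.11, 1], "twist": [0, 0, -0.1]},
    {"grip": 0, "travel": [0, 0, 1], "twist": [0, 0, 0]},
    {"grip": 0, "travel": [0, 0, 1], "twist": [0, 0, 0]},
    {"grip": 0, "travel": [0, 0, 1], "twist": [0, 0, 0]},
    {"grip": 0, "travel": [0, 0, 1], "twist": [0, 0, 0]},
  ],
)

```text
t: 2.85
eef_pos: [496.5, 257.7, 110.8]
tcp_rot: [-1.891, -2.509, -0.002]
contact_force: [0.3, 0.2, -0.5]
gripper_width: 85.4
```

Request:
apply_moves(
  commands=[
    {"grip": 0, "travel": [0, 0, 1], "twist": [0, 0, 0]},
    {"grip": 0, "travel": [0, 0, 1], "twist": [0, 0, 0]},
    {"grip": 0, "travel": [0, 0, 0.8], "twist": [0, 0, 0]},
    {"grip": 0, "travel": [0, 0, 0.4], "twist": [0, 0, 0]},
    {"grip": 0, "travel": [0, 0, 0], "twist": [0, 0, 0]},
  ],
)

```text
t: 3.35
eef_pos: [495.4, 256.8, 29.9]
tcp_rot: [-1.891, -2.507, 0.004]
contact_force: [0.2, -0.6, -0.3]
gripper_width: 85.2
```

Request:
apply_moves(
  commands=[
    {"grip": 255, "travel": [0, 0, 0], "twist": [0, 0, 0]},
    {"grip": 255, "travel": [0, 0, 0], "twist": [0, 0, 0]},
    {"grip": 255, "travel": [0, 0, 0], "twist": [0, 0, 0]},
    {"grip": 255, "travel": [0, 0, 0], "twist": [0, 0, 0]},
    {"grip": 255, "travel": [0, 0, 0], "twist": [0, 0, 0]},
  ],
  force=50,
)

```text
t: 3.85
eef_pos: [498.0, 257.2, 32.9]
tcp_rot: [1.893, 2.506, 0.004]
contact_force: [-1.9, 0.2, 6.7]
gripper_width: 49.0
```

```bash
python3 - <<'E'
from h import *; from plant import r
c=r.capture("top"); im=c['image'].astype(float)
S=r.capture("scene")
cv2.imwrite("pics/t1.png",cv2.resize(c['image'][195:245,325:400],None,fx=8,fy=8,interpolation=0))
cv2.imwrite("pics/s1.png",cv2.resize(S['image'][225:290,230:295],None,fx=8,fy=8,interpolation=0))
# outer edge of fence: blue-red saturation: wood r-b large ; steel r-b~0
sat=im[:,:,2]-im[:,:,0]
pts=[]
for u in range(340,367):
    col=sat[200:222,u]; # from above
    print(u,col.astype(int).tolist()) if u in(342,352,362) else 0
    base=np.median(sat[200:206,u]); lo=col.min(); h=(base+lo)/2
    i=np.where(col<h)[0][0]; v=200+i-1+(col[i-1]-h)/(col[i-1]-col[i]); pts.append(onz(c,(u,v),22)[:2])
pts=np.array(pts); print(pts.round(1).tolist())
p=np.polyfit(pts[:,1],pts[:,0],1); print(p, np.degrees(np.arctan(p[0])), np.std(pts[:,0]-np.polyval(p,pts[:,1])))
E
```

```text
342 [66, 64, 64, 67, 62, 70, 71, 67, 71, 72, 58, 19, 2, 4, 5, 15, 59, 75, 71, 69, 72, 74]
352 [64, 64, 65, 66, 67, 68, 67, 63, 65, 67, 72, 59, 15, 2, 7, 5, 1, 0, 5, 3, 5, 11]
362 [64, 66, 65, 67, 65, 67, 68, 62, 69, 71, 70, 71, 66, 24, 0, 2, 5, 3, 2, 7, 2, 9]
[[641.8, -135.7], [641.8, -138.6], [641.3, -141.4], [641.2, -144.3], [640.7, -147.2], [640.7, -150.0], [640.3, -152.9], [640.0, -155.8], [639.4, -158.6], [639.2, -161.5], [639.2, -164.4], [638.5, -167.2], [638.6, -170.1], [637.9, -173.0], [638.0, -175.8], [638.2, -178.7], [637.4, -181.6], [637.2, -184.4], [636.7, -187.3], [636.5, -190.2], [635.8, -193.0], [635.9, -195.9], [635.3, -198.8], [635.2, -201.6], [635.4, -204.5], [634.3, -207.4], [634.5, -210.3]]
[1.01256335e-01 6.55697381e+02] 5.781854226002008 0.216378634344846
```

View pics/t1.png

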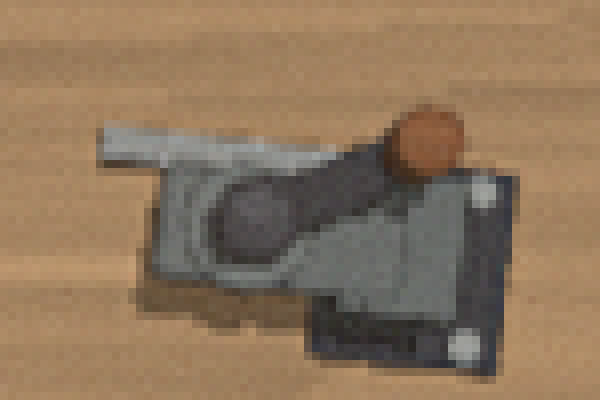

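View pics/s1.png

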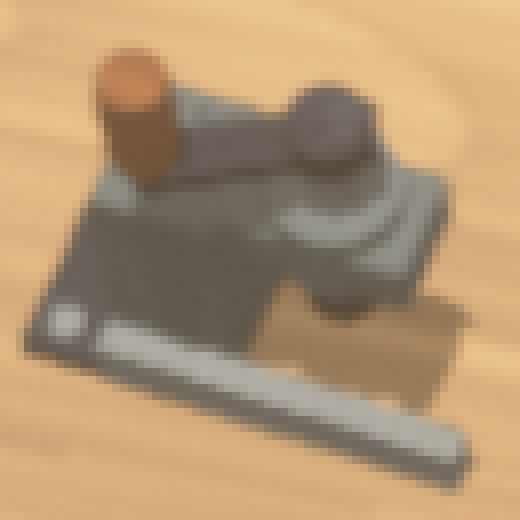

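```bash
python3 - <<'E'
from h import *; from plant import r
T=r.capture("top");S=r.capture("scene")
f=lambda x,y:(325+x/8-.5,195+y/8-.5)
g=lambda x,y:(230+x/8-.5,225+y/8-.5)
print(tri([T,S],[f(255,213),g(335,120)]), onz(T,f(255,213),144),onz(S,g(335,120),144))
print(tri([T,S],[f(427,140),g(132,78)]), onz(T,f(427,140),184),onz(S,g(132,78),184))
print(onz(T,f(98,146),22),onz(S,g(466,440),22))
a=np.radians(-5.78);ex=np.array([np.cos(a),np.sin(a),0]);ey=np.array([-np.sin(a),np.cos(a),0])
for ax in ([600.1,-174,0],):
  for n,x,y,z in [("hub",0,0,144),("fence end",31,50,22),("fence outer",37,50,22)]:
    X=np.array(ax)+x*ex+y*ey+[0,0,z]
    u=proj(T,X)[0];v=proj(S,X)[0]; print(n,X.round(1),((u+.5-[325,195])*8).round(),((v+.5-[230,225])*8).round())
print(r.get_obs()['eef_pos'])
E
```

```text
[ 601.40740373 -170.24952377  147.2909009 ] [ 602.03130578 -172.23598607  144.        ] [ 599.1973008  -169.26902708  144.        ]
[ 622.08795509 -222.18473976  182.65992899] [ 622.07964395 -222.54464799  184.        ] [ 622.81754196 -221.2514748   184.        ]
[ 635.09534684 -126.38843749   22.        ] [ 632.66064155 -124.38794561   22.        ]
hub [ 600.1 -174.   144. ] [260. 219.] [319. 119.]
fence end [ 636.  -127.4   22. ] [101. 144.] [454. 447.]
fence outer [ 641.9 -128.    22. ] [102. 127.] [448. 463.]
[497.9135569  257.22474545  32.92357263]
```

Request:
apply_moves(
  commands=[
    {"grip": 255, "travel": [0, 0, -0.8], "twist": [0, 0, 0]},
    {"grip": 255, "travel": [0, 0, -0.8], "twist": [0, 0, 0]},
    {"grip": 255, "travel": [0, 0, 0], "twist": [0, 0, 0]},
  ],
)

```text
t: 4.35
eef_pos: [498.9, 257.5, 74.0]
tcp_rot: [1.892, 2.505, 0.008]
contact_force: [0.2, 0.4, -1.4]
gripper_width: 48.7
```

```bash
python3 - <<'E'
from h import *; from plant import r
o=r.get_obs(); plan(o,[617,33,72],-5.78); print(o['eef_pos'],o['contact_force'],o['moment'],o['gripper_width'])
E
```

```text
toolx [-0.273  0.962  0.001] tooly [0.962 0.273 0.006] ang_y 15.86 tilt [ 0.005  0.002 -1.   ]
world delta [ 118.1 -224.5   -2. ] units toolframe before turn [-9.93   2.088  0.081] after turn [-8.46   5.602  0.102] twist z units 3.607
[498.93921024 257.53121865  73.95652158] [ 0.22759213  0.43485668 -1.42650665] [ 8.09979550e-02  5.56359403e-03 -7.13886696e-05] 48.74204840944361
```

Request:
apply_moves(
  commands=[
    {"grip": 255, "travel": [-0.6, 0.12, 0], "twist": [0, 0, 0]},
    {"grip": 255, "travel": [-1, 0.2, 0], "twist": [0, 0, 0]},
    {"grip": 255, "travel": [-1, 0.22, 0], "twist": [0, 0, 0]},
    {"grip": 255, "travel": [-1, 0.22, 0], "twist": [0, 0, 0]},
    {"grip": 255, "travel": [-1, 0.22, 0], "twist": [0, 0, 0]},
  ],
)

```text
t: 4.85
eef_pos: [551.2, 150.7, 69.5]
tcp_rot: [-1.893, -2.506, 0.004]
contact_force: [-0.4, -0.1, -1.9]
gripper_width: 49.0
```

Request:
apply_moves(
  commands=[
    {"grip": 255, "travel": [-1, 0.22, 0], "twist": [0, 0, 0]},
    {"grip": 255, "travel": [-1, 0.22, 0], "twist": [0, 0, 0]},
    {"grip": 255, "travel": [-1, 0.22, 0], "twist": [0, 0, 0]},
    {"grip": 255, "travel": [-0.9, 0.18, 0], "twist": [0, 0, 0.6]},
    {"grip": 255, "travel": [-0.5, 0.1, 0], "twist": [0, 0, 0.6]},
  ],
)

```text
t: 5.35
eef_pos: [603.6, 50.2, 69.5]
tcp_rot: [-2.051, -2.378, 0.003]
contact_force: [0.1, 0.5, -2.4]
gripper_width: 49.3
```

Request:
apply_moves(
  commands=[
    {"grip": 255, "travel": [0, 0, 0], "twist": [0, 0, 0.7]},
    {"grip": 255, "travel": [0, 0, 0], "twist": [0, 0, 0.7]},
    {"grip": 255, "travel": [0, 0, 0], "twist": [0, 0, 0.6]},
    {"grip": 255, "travel": [0, 0, 0], "twist": [0, 0, 0.4]},
    {"grip": 255, "travel": [0, 0, 0], "twist": [0, 0, 0]},
  ],
)

```text
t: 5.85
eef_pos: [602.5, 51.9, 69.4]
tcp_rot: [-2.329, -2.106, 0.004]
contact_force: [0.5, 0.1, -2.5]
gripper_width: 48.8
```

```bash
python3 - <<'E'
from h import *; from plant import r
o=r.get_obs(); plan(o,[617,33,72],-5.78); print(o['eef_pos'],o['contact_force'],o['moment'],o['gripper_width'])
T=r.capture("top");S=r.capture("scene");cv2.imwrite("pics/t2.png",T['image']);cv2.imwrite("pics/s2.png",S['image'])
E
```

```text
toolx [ 0.101  0.995 -0.001] tooly [ 0.995 -0.101 -0.003] ang_y -5.77 tilt [-0.003 -0.    -1.   ]
world delta [ 14.5 -18.9   2.6] units toolframe before turn [-0.695  0.651 -0.106] after turn [-0.695  0.651 -0.106] twist z units 0.002
[602.54686673  51.920934    69.38720794] [ 0.50542841  0.08417943 -2.49369896] [ 0.10959077 -0.02295912 -0.01389715] 48.79689678618892
```

View pics/t2.png

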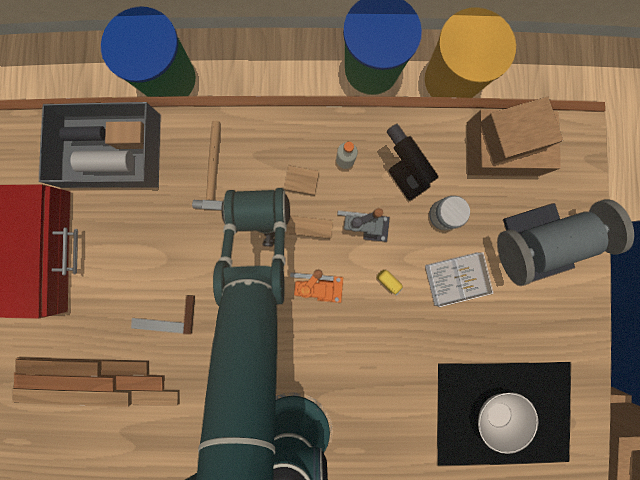

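View pics/s2.png

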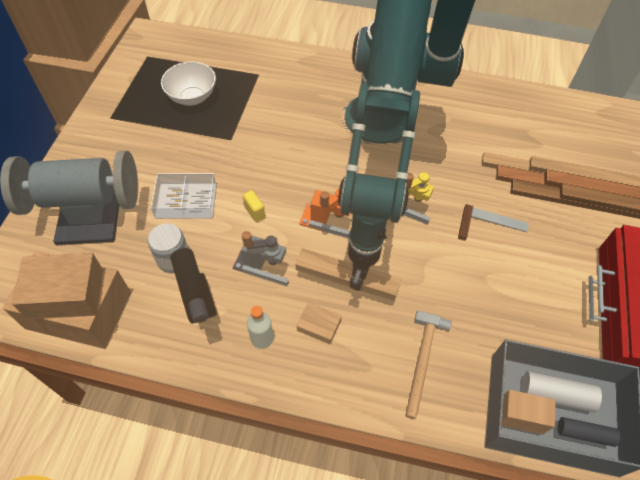

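Request:
apply_moves(
  commands=[
    {"grip": 255, "travel": [0, 0.6, 0.5], "twist": [0, 0, 0]},
    {"grip": 255, "travel": [0, 0, 0.5], "twist": [0, 0, 0]},
    {"grip": 255, "travel": [0, 0, 0.3], "twist": [0, 0, 0]},
    {"grip": 255, "travel": [0, 0, 0.1], "twist": [0, 0, 0]},
    {"grip": 255, "travel": [0, 0, 0], "twist": [0, 0, 0]},
  ],
)

```text
t: 6.45
eef_pos: [617.3, 51.5, 35.2]
tcp_rot: [-2.328, -2.107, 0.003]
contact_force: [-0.4, 0.4, -1.5]
gripper_width: 49.3
```

```bash
cat >> h.py <<'E'
AX=np.array([601,-172.,0]); A_=np.radians(-5.78)
EX=np.array([np.cos(A_),np.sin(A_),0]);EY=np.array([-np.sin(A_),np.cos(A_),0])
def cl(p): d=np.array(p)-AX; return np.array([d@EX,d@EY,d[2]])
def st(r):
    o=r.get_obs(); F=o['contact_force']; print('t',o['t'],'clamp xyz',cl(o['eef_pos']).round(1),'F clamp',np.round([F@EX,F@EY,F[2]],1),'M',o['moment'].round(2),'w',round(o['gripper_width'],1),'tilt',Ro.from_rotvec(o['tcp_rot']).as_matrix()[:,2].round(3)); return o
E
python3 - <<'E'
from h import *; from plant import r
st(r)
S=r.capture("scene");cv2.imwrite("pics/s3.png",cv2.resize(S['image'][210:310,220:420],None,fx=4,fy=4,interpolation=2))
E
```

```text
t 6.45 clamp xyz [ -6.3 224.   35.2] F clamp [-0.5  0.4 -1.5] M [ 0.14  0.01 -0.02] w 49.3 tilt [-0.003 -0.    -1.   ]
```

View pics/s3.png

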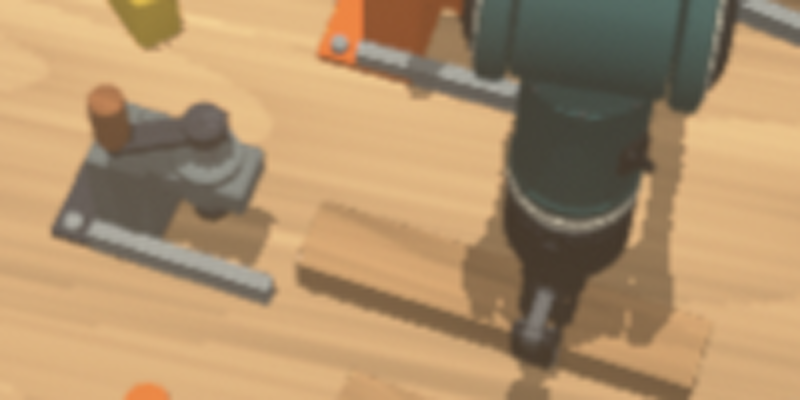

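Request:
apply_moves(
  commands=[
    {"grip": 255, "travel": [-0.4, 0, 0.05], "twist": [0, 0, 0]},
    {"grip": 255, "travel": [-0.7, 0, 0], "twist": [0, 0, 0]},
    {"grip": 255, "travel": [-0.7, 0, 0], "twist": [0, 0, 0]},
    {"grip": 255, "travel": [-0.7, 0, 0], "twist": [0, 0, 0]},
    {"grip": 255, "travel": [-0.5, 0, 0], "twist": [0, 0, 0]},
  ],
)

```text
t: 7.0
eef_pos: [610.9, -25.6, 35.2]
tcp_rot: [2.331, 2.105, -0.0]
contact_force: [0.2, -0.5, -2.3]
gripper_width: 48.8
```

```bash
python3 - <<'E'
from h import *; from plant import r
st(r)
S=r.capture("scene");cv2.imwrite("pics/s4.png",cv2.resize(S['image'][210:310,220:420],None,fx=4,fy=4,interpolation=2))
E
```

```text
t 7.0 clamp xyz [ -4.9 146.6  35.2] F clamp [ 0.2 -0.5 -2.3] M [0.1  0.04 0.02] w 48.8 tilt [ 0. -0. -1.]
```

View pics/s4.png

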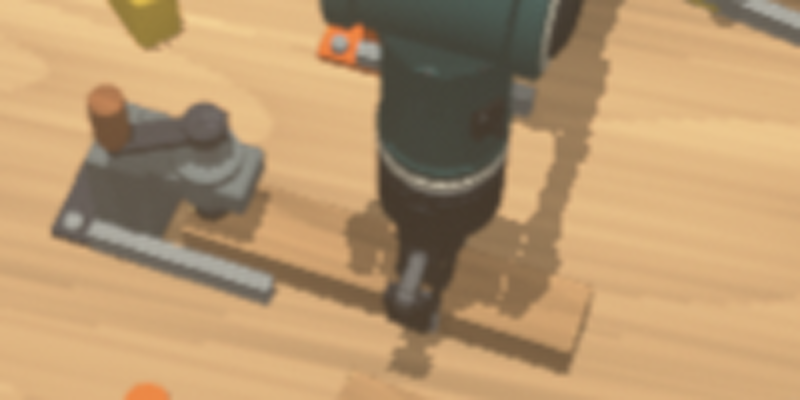

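Request:
apply_moves(
  commands=[
    {"grip": 255, "travel": [-0.2, 0, 0], "twist": [0, 0, 0]},
    {"grip": 255, "travel": [-0.2, 0, 0], "twist": [0, 0, 0]},
    {"grip": 255, "travel": [-0.08, 0, 0], "twist": [0, 0, 0]},
    {"grip": 255, "travel": [-0.04, 0, 0], "twist": [0, 0, 0]},
  ],
)

```text
t: 7.45
eef_pos: [609.9, -35.9, 35.0]
tcp_rot: [-2.329, -2.108, -0.0]
contact_force: [0.1, 0.7, -2.0]
gripper_width: 49.1
```

Request:
apply_moves(
  commands=[
    {"grip": 255, "travel": [-0.04, 0, 0], "twist": [0, 0, 0]},
    {"grip": 255, "travel": [-0.04, 0, 0], "twist": [0, 0, 0]},
  ],
)

```text
t: 7.65
eef_pos: [609.7, -37.7, 35.0]
tcp_rot: [-2.329, -2.108, -0.0]
contact_force: [0.0, 0.6, -2.4]
gripper_width: 49.1
```

```bash
python3 - <<'E'
from h import *; from plant import r
st(r)
E
```

```text
t 7.65 clamp xyz [ -4.8 134.5  35. ] F clamp [-0.   0.6 -2.4] M [ 0.1   0.02 -0.02] w 49.1 tilt [-0.  0. -1.]
```

Request:
apply_moves(
  commands=[
    {"grip": 255, "travel": [-0.06, 0, 0], "twist": [0, 0, 0]},
    {"grip": 255, "travel": [-0.06, 0, 0], "twist": [0, 0, 0]},
  ],
)

```text
t: 7.85
eef_pos: [609.4, -41.0, 35.0]
tcp_rot: [2.329, 2.108, 0.0]
contact_force: [0.3, -0.0, -2.9]
gripper_width: 49.1
```

Request:
apply_moves(
  commands=[
    {"grip": 255, "travel": [-0.06, 0, 0], "twist": [0, 0, 0]},
    {"grip": 255, "travel": [-0.06, 0, 0], "twist": [0, 0, 0]},
  ],
)

```text
t: 8.05
eef_pos: [609.3, -42.5, 35.1]
tcp_rot: [-2.329, -2.105, -0.003]
contact_force: [1.6, 10.8, -2.1]
gripper_width: 49.0
```

Request:
apply_moves(
  commands=[
    {"grip": 255, "travel": [-0.06, 0, 0], "twist": [0, 0, 0]},
    {"grip": 255, "travel": [0, 0, 0], "twist": [0, 0, 0]},
  ],
)

```text
t: 8.25
eef_pos: [609.3, -42.5, 35.2]
tcp_rot: [-2.328, -2.104, -0.005]
contact_force: [0.2, 11.7, -1.4]
gripper_width: 48.9
```

Request:
apply_moves(
  commands=[
    {"grip": 255, "travel": [0.12, 0.06, 0], "twist": [0, 0, 0]},
    {"grip": 255, "travel": [0, 0.06, 0], "twist": [0, 0, 0]},
  ],
)

```text
t: 8.45
eef_pos: [612.3, -42.7, 35.0]
tcp_rot: [2.329, 2.108, -0.0]
contact_force: [-0.3, 1.0, -1.6]
gripper_width: 49.4
```

Request:
apply_moves(
  commands=[
    {"grip": 255, "travel": [0, 0.06, 0], "twist": [0, 0, 0]},
    {"grip": 255, "travel": [0, 0.03, 0], "twist": [0, 0, 0]},
  ],
)

```text
t: 8.65
eef_pos: [614.0, -42.9, 34.8]
tcp_rot: [-2.33, -2.105, 0.001]
contact_force: [-0.8, 3.7, -1.9]
gripper_width: 49.0
```

```bash
python3 - <<'E'
from h import *; from plant import r
st(r)
E
```

```text
t 8.65 clamp xyz [-1.000e-01  1.298e+02  3.480e+01] F clamp [-1.2  3.6 -1.9] M [ 0.54  0.21 -0.23] w 49.0 tilt [-0.001  0.001 -1.   ]
```

Request:
apply_moves(
  commands=[
    {"grip": 255, "travel": [0, 0.04, 0], "twist": [0, 0, 0]},
    {"grip": 255, "travel": [0, 0.0, 0], "twist": [0, 0, 0]},
  ],
)

```text
t: 8.85
eef_pos: [614.2, -42.9, 34.6]
tcp_rot: [-2.329, -2.105, 0.003]
contact_force: [-4.2, 4.5, -0.3]
gripper_width: 49.4
```

```bash
python3 - <<'E'
from h import *; from plant import r
st(r)
E
```

```text
t 8.85 clamp xyz [1.000e-01 1.298e+02 3.460e+01] F clamp [-4.6  4.1 -0.3] M [ 0.53  0.49 -0.28] w 49.4 tilt [-0.003  0.001 -1.   ]
```

Request:
apply_moves(
  commands=[
    {"grip": 255, "travel": [0, 0.04, 0], "twist": [0, 0, 0]},
    {"grip": 255, "travel": [0, 0.0, 0], "twist": [0, 0, 0]},
  ],
)

```text
t: 9.05
eef_pos: [614.3, -42.9, 34.4]
tcp_rot: [-2.328, -2.103, 0.004]
contact_force: [-4.3, 4.4, 1.1]
gripper_width: 49.0
```

```bash
python3 - <<'E'
from h import *; from plant import r
st(r)
E
```

```text
t 9.05 clamp xyz [  0.2 129.8  34.4] F clamp [-4.8  3.9  1.1] M [ 0.58  0.84 -0.42] w 49.0 tilt [-0.005  0.001 -1.   ]
```

Request:
apply_moves(
  commands=[
    {"grip": 255, "travel": [0, 0, 0.05], "twist": [0, 0, 0]},
    {"grip": 255, "travel": [0, 0.0, 0.04], "twist": [0, 0, 0]},
  ],
)

```text
t: 9.25
eef_pos: [614.3, -42.8, 33.4]
tcp_rot: [-2.328, -2.103, 0.005]
contact_force: [-11.3, 4.8, 13.2]
gripper_width: 48.8
```

```bash
python3 - <<'E'
from h import *; from plant import r
st(r)
E
```

```text
t 9.25 clamp xyz [  0.2 129.8  33.4] F clamp [-11.7   3.6  13.2] M [ 0.54  1.46 -0.46] w 48.8 tilt [-0.005  0.001 -1.   ]
```

Request:
apply_moves(
  commands=[
    {"grip": 0, "travel": [0, 0, 0], "twist": [0, 0, 0]},
    {"grip": 0, "travel": [0, 0, 0], "twist": [0, 0, 0]},
    {"grip": 0, "travel": [0, 0, 0], "twist": [0, 0, 0]},
    {"grip": 0, "travel": [0, 0, -0.5], "twist": [0, 0, 0]},
    {"grip": 0, "travel": [0, 0, -1], "twist": [0, 0, 0]},
  ],
)

```text
t: 9.75
eef_pos: [614.7, -43.4, 69.0]
tcp_rot: [-2.327, -2.105, 0.005]
contact_force: [0.8, -1.0, 0.1]
gripper_width: 85.3
```

Request:
apply_moves(
  commands=[
    {"grip": 0, "travel": [0, 0, -1], "twist": [0, 0, 0]},
    {"grip": 0, "travel": [0, 0, -1], "twist": [0, 0, 0]},
    {"grip": 0, "travel": [0, 0, -1], "twist": [0, 0, 0]},
    {"grip": 0, "travel": [0, 0, -1], "twist": [0, 0, 0]},
    {"grip": 0, "travel": [0, 0, -1], "twist": [0, 0, 0]},
  ],
)

```text
t: 10.25
eef_pos: [616.7, -43.5, 197.6]
tcp_rot: [2.329, 2.107, 0.001]
contact_force: [0.2, 0.1, -0.8]
gripper_width: 85.3
```

```bash
python3 - <<'E'
from h import *; from plant import r
o=st(r)
S=r.capture("scene");cv2.imwrite("pics/s5.png",cv2.resize(S['image'][210:310,220:420],None,fx=4,fy=4,interpolation=2))
w=r.capture("wrist");cv2.imwrite("pics/w5.png",w['image'])
T=r.capture("top");cv2.imwrite("pics/t5.png",cv2.resize(T['image'][180:280,240:440],None,fx=4,fy=4,interpolation=2))
E
```

```text
t 10.25 clamp xyz [  2.7 129.4 197.6] F clamp [ 0.2  0.1 -0.8] M [0.01 0.01 0.04] w 85.3 tilt [ 0.002 -0.    -1.   ]
```

View pics/s5.png

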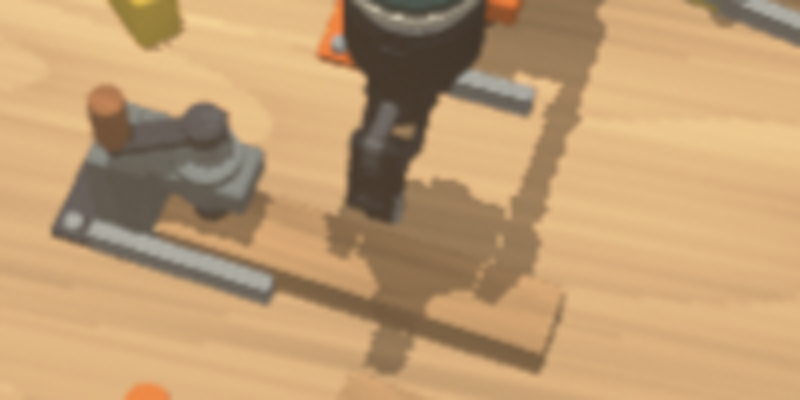

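View pics/w5.png

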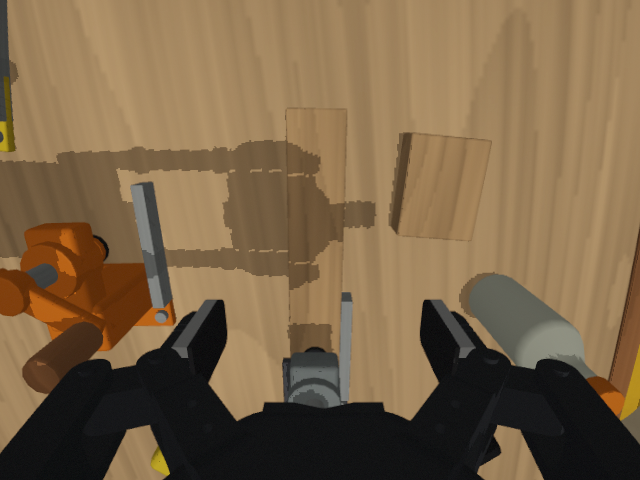

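View pics/t5.png

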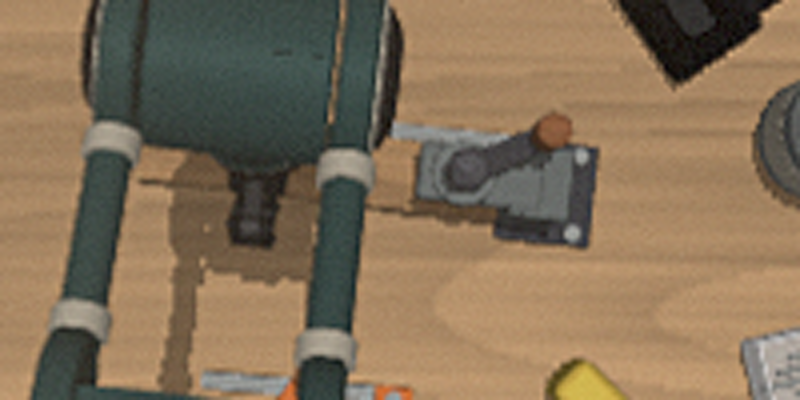

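```bash
python3 - <<'E'
from h import *; from plant import r
c=r.capture("wrist"); im=c['image']
cv2.imwrite("pics/w6.png",cv2.resize(im[280:410,270:370],None,fx=6,fy=6,interpolation=2)[:600])
cv2.imwrite("pics/w7.png",cv2.resize(im[100:230,270:370],None,fx=4.5,fy=4.5,interpolation=2))
P=[onz(c,p,32) for p in [(286,108),(347,109),(343,290),(289,290)]]
print([cl(p).round(1).tolist() for p in P])
print('fence in/out',[cl(onz(c,p,22)).round(1).tolist() for p in [(342,293),(352,293),(340,400),(349,400)]])
E
```

```text
[[-23.2, 226.1, 32.0], [25.3, 225.4, 32.0], [24.9, 67.3, 32.0], [-25.3, 67.4, 32.0]]
fence in/out [[24.7, 59.3, 22.0], [34.4, 59.3, 22.0], [25.0, -70.7, 22.0], [34.9, -70.8, 22.0]]
```

View pics/w6.png

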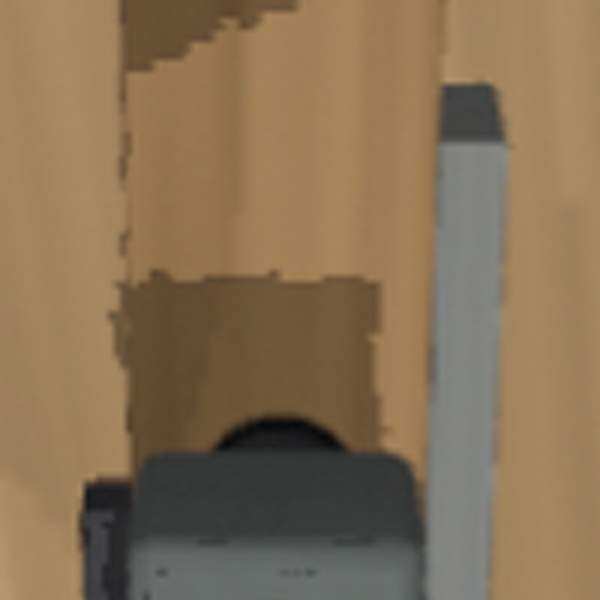

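View pics/w7.png

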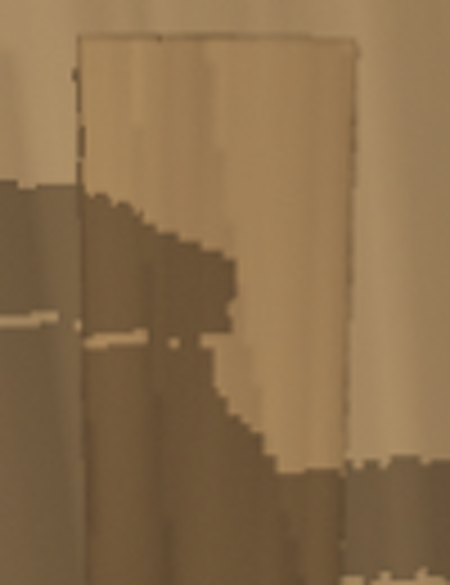

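Request:
apply_moves(
  commands=[
    {"grip": 0, "travel": [-0.5, 0, -0.8], "twist": [0, 0, 0]},
    {"grip": 0, "travel": [-1, 0, -0.4], "twist": [0, 0, 0]},
    {"grip": 0, "travel": [-1, 0, 0], "twist": [0, 0, 0]},
    {"grip": 0, "travel": [-1, 0, 0], "twist": [0, 0, 0]},
    {"grip": 0, "travel": [-1, 0, 0], "twist": [0, 0, 0]},
  ],
)

```text
t: 10.95
eef_pos: [604.1, -155.9, 223.4]
tcp_rot: [-2.328, -2.106, 0.003]
contact_force: [0.1, 0.1, 0.5]
gripper_width: 85.5
```

Request:
apply_moves(
  commands=[
    {"grip": 0, "travel": [-1, 0.2, 0], "twist": [0, 0, 0]},
    {"grip": 0, "travel": [-1, 0.4, 0], "twist": [0, 0, 0]},
    {"grip": 0, "travel": [-0.5, 0.3, 0], "twist": [0, 0, 0]},
    {"grip": 0, "travel": [0, 0, 0], "twist": [0, 0, 0]},
  ],
)

```text
t: 11.35
eef_pos: [621.2, -221.0, 223.7]
tcp_rot: [-2.331, -2.104, 0.001]
contact_force: [0.4, -0.0, -0.4]
gripper_width: 85.4
```

```bash
python3 - <<'E'
from h import *; from plant import r
o=st(r); plan(o,[622.3,-222.3,172],-5.78)
S=r.capture("scene");cv2.imwrite("pics/s6.png",cv2.resize(S['image'][180:310,220:380],None,fx=4.5,fy=4.5,interpolation=2))
w=r.capture("wrist");cv2.imwrite("pics/w8.png",w['image'])
T=r.capture("top");cv2.imwrite("pics/t6.png",cv2.resize(T['image'][170:270,300:440],None,fx=5,fy=5,interpolation=2))
E
```

```text
t 11.35 clamp xyz [ 25.1 -46.7 223.7] F clamp [ 0.4  0.  -0.4] M [-0.03 -0.05 -0.02] w 85.4 tilt [-0.002  0.001 -1.   ]
toolx [0.102 0.995 0.   ] tooly [ 0.995 -0.102 -0.002] ang_y -5.85 tilt [-0.002  0.001 -1.   ]
world delta [  1.1  -1.3 -51.7] units toolframe before turn [-0.05   0.051  2.069] after turn [-0.05   0.051  2.069] twist z units -0.011
```

View pics/s6.png

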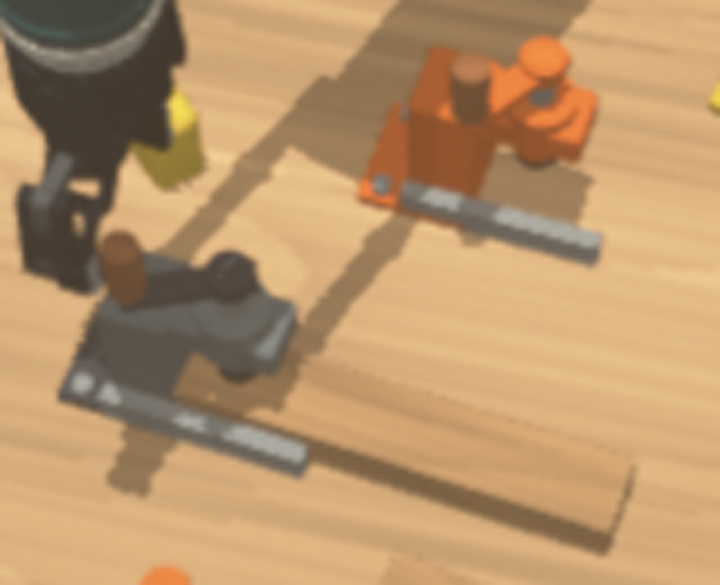

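View pics/w8.png

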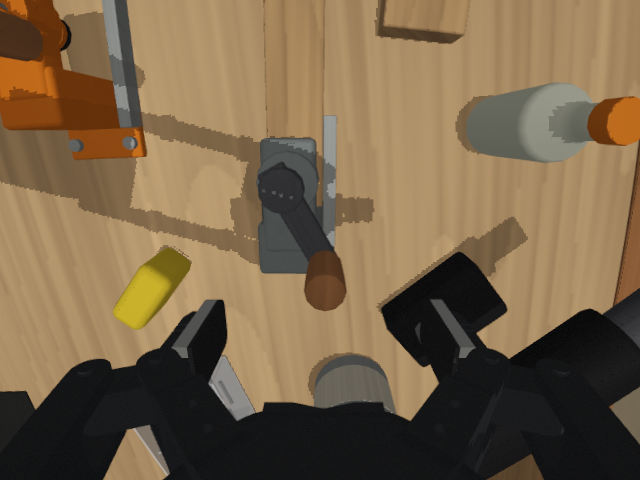

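View pics/t6.png

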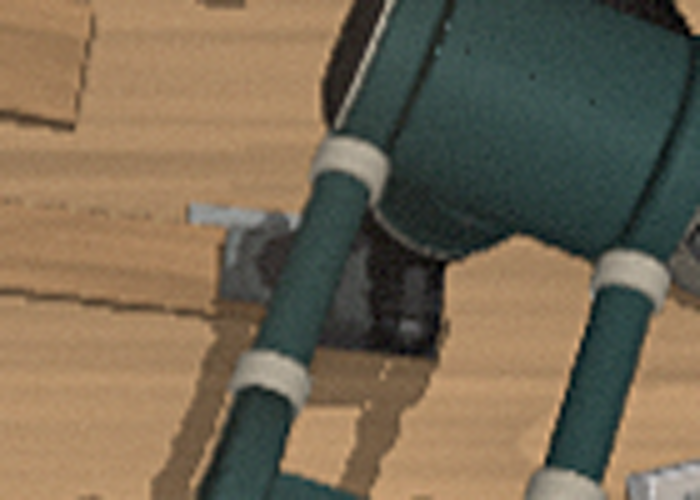

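```bash
python3 - <<'E'
from h import *; from plant import r
c=r.capture("wrist"); im=c['image']
cv2.imwrite("pics/w9.png",cv2.resize(im[130:320,240:370],None,fx=3.1,fy=3.1,interpolation=2))
for n,p,z in [("grip",(325,291),184),("hub",(281,190),144)]: X=onz(c,p,z);print(n,X.round(1),cl(X).round(1))
E
```

```text
grip [ 622.7 -219.9  184. ] [ 26.4 -45.5 184. ]
hub [ 601.4 -171.6  144. ] [  0.4   0.5 144. ]
```

View pics/w9.png

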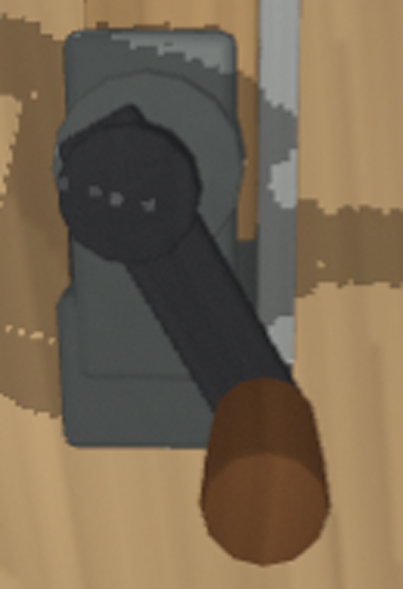

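Request:
apply_moves(
  commands=[
    {"grip": 0, "travel": [-0.04, 0.05, 1], "twist": [0, 0, 0]},
    {"grip": 0, "travel": [0, 0, 0.8], "twist": [0, 0, 0]},
    {"grip": 120, "travel": [0, 0, 0.25], "twist": [0, 0, 0]},
    {"grip": 120, "travel": [0, 0, 0], "twist": [0, 0, 0]},
  ],
  force=30,
)

```text
t: 11.95
eef_pos: [621.5, -219.5, 172.7]
tcp_rot: [-2.327, -2.107, 0.002]
contact_force: [-0.7, 0.9, 0.3]
gripper_width: 59.1
```

```bash
python3 - <<'E'
from h import *; from plant import r
o=st(r); print(o['eef_pos'])
w=r.capture("wrist");cv2.imwrite("pics/w10.png",w['image'])
E
```

```text
t 11.95 clamp xyz [ 25.2 -45.1 172.7] F clamp [-0.8  0.9  0.3] M [-0.   -0.03 -0.01] w 59.1 tilt [-0.003  0.001 -1.   ]
[ 621.52992376 -219.45492418  172.67847924]
```

View pics/w10.png

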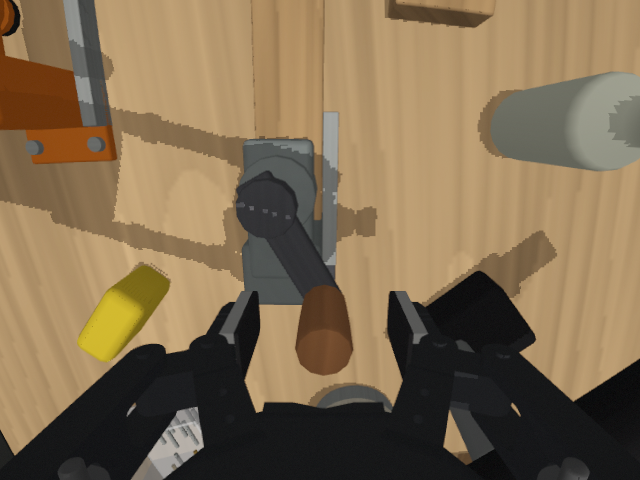

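Request:
apply_moves(
  commands=[
    {"grip": 180, "travel": [-0.06, 0, 0], "twist": [0, 0, 0]},
    {"grip": 255, "travel": [0, 0, 0], "twist": [0, 0, 0]},
    {"grip": 255, "travel": [0, 0, 0], "twist": [0, 0, 0]},
    {"grip": 255, "travel": [0, 0, 0], "twist": [0, 0, 0]},
  ],
  force=30,
)

```text
t: 12.4
eef_pos: [623.0, -222.6, 175.7]
tcp_rot: [2.328, 2.106, 0.001]
contact_force: [-1.8, -0.2, 5.9]
gripper_width: 21.4
```

```bash
python3 - <<'E'
from h import *; from plant import r
o=st(r); print(o['eef_pos'])
E
```

```text
t 12.4 clamp xyz [ 27.  -48.1 175.7] F clamp [-1.8 -0.4  5.9] M [ 0.13  0.28 -0.  ] w 21.4 tilt [ 0.002 -0.001 -1.   ]
[ 622.99362282 -222.61102261  175.7101175 ]
```

```bash
cat > rows.py <<'E'
import sys,json
from h import *
def rows(phi0,steps,R=55,off=(0,0),grip=255):
    # steps: list of degrees (clockwise positive)
    cum=np.zeros(3);out=[];p=phi0
    c0=np.array([R*np.sin(np.radians(p)),R*np.cos(np.radians(p)),0])
    for i,s in enumerate(steps):
        p-=s; tgt=np.array([R*np.sin(np.radians(p)),R*np.cos(np.radians(p)),16*(phi0-p)/360])-c0
        tgt=tgt/25; d=np.round(tgt-cum,3); cum=cum+d; out.append(d.tolist())
    for d in out: print(d)
    print('end phi',p)
if __name__=="__main__": rows(float(sys.argv[1]),[float(s) for s in sys.argv[2].split(',')])
E
python3 rows.py -60.7 6,12,12,12,12,12,12,6
```

```text
[-0.102, -0.206, 0.011]
[-0.137, -0.44, 0.021]
[-0.042, -0.458, 0.021]
[0.053, -0.456, 0.022]
[0.148, -0.436, 0.021]
[0.235, -0.395, 0.021]
[0.312, -0.338, 0.022]
[0.18, -0.143, 0.01]
end phi -144.7
```

Request:
apply_moves(
  commands=[
    {"grip": 255, "travel": [-0.1, -0.21, -0.07], "twist": [0, 0, 0]},
    {"grip": 255, "travel": [-0.14, -0.44, 0.02], "twist": [0, 0, 0]},
    {"grip": 255, "travel": [-0.04, -0.46, 0.02], "twist": [0, 0, 0]},
  ],
)

```text
t: 12.7
eef_pos: [593.5, -227.2, 174.6]
tcp_rot: [2.329, 2.107, -0.0]
contact_force: [2.2, 0.0, -1.6]
gripper_width: 21.5
```

```bash
cat >> h.py <<'E'
def cr(r):
    o=r.get_obs(); p=cl(o['eef_pos']);F=o['contact_force'];f=np.array([F@EX,F@EY])
    ph=np.arctan2(p[1],p[0]); er=np.array([np.cos(ph),np.sin(ph)]); et=np.array([np.sin(ph),-np.cos(ph)]) # clockwise
    print('t',round(o['t'],2),'phi',np.degrees(ph).round(1),'R',np.hypot(*p[:2]).round(1),'z',p[2].round(1),'drag(against cw)',(-f@et).round(2),'rad',(f@er).round(2),'Fz',F[2].round(1),'w',o['gripper_width'].round(1),'tilt',Ro.from_rotvec(o['tcp_rot']).as_matrix()[:,2].round(3))
E
python3 -c "
from h import *; from plant import r
cr(r)"
```

```text
Traceback (most recent call last):
  File "h.py", line 34, in cr
    print('t',round(o['t'],2),'phi',np.degrees(ph).round(1),'R',np.hypot(*p[:2]).round(1),'z',p[2].round(1),'drag(against cw)',(-f@et).round(2),'rad',(f@er).round(2),'Fz',F[2].round(1),'w',o['gripper_width'].round(1),'tilt',Ro.from_rotvec(o['tcp_rot']).as_matrix()[:,2].round(3))
                                                                                                                                                                                             ^^^^^^^^^^^^^^^^^^^^^^^^
AttributeError: 'float' object has no attribute 'round'
```

Request:
apply_moves(
  commands=[
    {"grip": 255, "travel": [0.05, -0.46, 0.02], "twist": [0, 0, 0]},
    {"grip": 255, "travel": [0.15, -0.44, 0.02], "twist": [0, 0, 0]},
    {"grip": 255, "travel": [0.24, -0.4, 0.02], "twist": [0, 0, 0]},
  ],
)

```text
t: 13.0
eef_pos: [561.4, -211.9, 173.0]
tcp_rot: [-2.33, -2.106, 0.0]
contact_force: [3.1, -0.3, -3.6]
gripper_width: 21.7
```

```bash
sed -i "s/o\['gripper_width'\].round(1),'tilt'/round(o['gripper_width'],1),'tilt'/" h.py
python3 -c "
from h import *; from plant import r
cr(r)"
```

```text
t 13.0 phi -129.0 R 56.2 z 173.0 drag(against cw) 2.41 rad -1.94 Fz -3.6 w 21.7 tilt [-0.  0. -1.]
```

```bash
python3 rows.py -130.7 8,8,8,8,8,8,8,8,8,8,8,8,8,8,8,8,8,8,8,8,8,8,8,8
```

```text
[0.216, -0.218, 0.014]
[0.244, -0.186, 0.014]
[0.268, -0.15, 0.015]
[0.286, -0.112, 0.014]
[0.298, -0.07, 0.014]
[0.306, -0.029, 0.014]
[0.307, 0.015, 0.015]
[0.301, 0.057, 0.014]
[0.291, 0.098, 0.014]
[0.274, 0.138, 0.014]
[0.252, 0.175, 0.014]
[0.226, 0.208, 0.015]
[0.194, 0.237, 0.014]
[0.16, 0.263, 0.014]
[0.121, 0.281, 0.014]
[0.081, 0.297, 0.015]
[0.039, 0.304, 0.014]
[-0.004, 0.307, 0.014]
[-0.046, 0.303, 0.014]
[-0.088, 0.294, 0.014]
[-0.128, 0.279, 0.015]
[-0.166, 0.258, 0.014]
[-0.2, 0.233, 0.014]
[-0.231, 0.203, 0.014]
end phi -322.7
```

Request:
apply_moves(
  commands=[
    {"grip": 255, "travel": [0.22, -0.22, 0.04], "twist": [0, 0, 0]},
    {"grip": 255, "travel": [0.24, -0.18, 0.03], "twist": [0, 0, 0]},
    {"grip": 255, "travel": [0.27, -0.15, 0.02], "twist": [0, 0, 0]},
  ],
)

```text
t: 13.3
eef_pos: [549.1, -193.1, 171.7]
tcp_rot: [-2.329, -2.108, 0.006]
contact_force: [-6.5, -4.3, 5.6]
gripper_width: 21.7
```

```bash
python3 -c "
from h import *; from plant import r
cr(r)"
```

```text
t 13.3 phi -152.1 R 56.0 z 171.7 drag(against cw) 1.53 rad 7.62 Fz 5.6 w 21.7 tilt [-0.003 -0.002 -1.   ]
```

Request:
apply_moves(
  commands=[
    {"grip": 255, "travel": [0.29, -0.11, 0.01], "twist": [0, 0, 0]},
    {"grip": 255, "travel": [0.3, -0.07, 0.02], "twist": [0, 0, 0]},
  ],
)

```text
t: 13.5
eef_pos: [545.4, -177.5, 170.9]
tcp_rot: [-2.327, -2.106, 0.007]
contact_force: [-8.0, -2.5, 8.7]
gripper_width: 21.7
```

```bash
python3 -c "
from h import *; from plant import r
cr(r)"
```

```text
t 13.5 phi -168.6 R 55.8 z 170.9 drag(against cw) 1.68 rad 8.25 Fz 8.7 w 21.7 tilt [-0.005 -0.001 -1.   ]
```

```bash
sed -i 's/AX=np.array(\[601,-172.,0\])/AX=np.array([600.1,-172.6,0])/' h.py; python3 -c "
from h import *; from plant import r
cr(r)"; python3 rows.py -170 8,8,8,8,8,8,8,8,8,8,8,8,8,8,8,8,8,8,8,8,8,8,8,8
```

```text
t 13.5 phi -169.1 R 54.9 z 170.9 drag(against cw) 1.76 rad 8.23 Fz 8.7 w 21.7 tilt [-0.005 -0.001 -1.   ]
[0.305, -0.032, 0.014]
[0.307, 0.011, 0.014]
[0.302, 0.053, 0.015]
[0.292, 0.095, 0.014]
[0.276, 0.134, 0.014]
[0.254, 0.172, 0.014]
[0.229, 0.205, 0.015]
[0.197, 0.235, 0.014]
[0.163, 0.261, 0.014]
[0.124, 0.28, 0.014]
[0.085, 0.295, 0.014]
[0.043, 0.304, 0.015]
[-0.0, 0.307, 0.014]
[-0.043, 0.304, 0.014]
[-0.085, 0.295, 0.014]
[-0.124, 0.28, 0.015]
[-0.163, 0.261, 0.014]
[-0.197, 0.235, 0.014]
[-0.229, 0.205, 0.014]
[-0.254, 0.172, 0.014]
[-0.276, 0.134, 0.015]
[-0.292, 0.095, 0.014]
[-0.302, 0.054, 0.014]
[-0.307, 0.01, 0.014]
end phi -362.0
```

Request:
apply_moves(
  commands=[
    {"grip": 255, "travel": [0.31, -0.08, -0.05], "twist": [0, 0, 0]},
    {"grip": 255, "travel": [0.31, 0.01, 0.01], "twist": [0, 0, 0]},
  ],
)

```text
t: 13.7
eef_pos: [546.3, -161.0, 170.5]
tcp_rot: [-2.328, -2.106, 0.003]
contact_force: [-2.3, -0.6, -1.9]
gripper_width: 21.4
```

```bash
python3 -c "
from h import *; from plant import r
cr(r)"
```

```text
t 13.7 phi 173.7 R 55.0 z 170.5 drag(against cw) 1.08 rad 2.1 Fz -1.9 w 21.4 tilt [-0.003  0.001 -1.   ]
```

Request:
apply_moves(
  commands=[
    {"grip": 255, "travel": [0.3, 0.05, 0.01], "twist": [0, 0, 0]},
    {"grip": 255, "travel": [0.29, 0.1, 0.01], "twist": [0, 0, 0]},
  ],
)

```text
t: 13.9
eef_pos: [551.8, -146.4, 169.8]
tcp_rot: [-2.327, -2.106, 0.003]
contact_force: [-3.5, -0.5, -2.7]
gripper_width: 21.7
```

```bash
python3 -c "
from h import *; from plant import r
cr(r)"
```

```text
t 13.9 phi 157.4 R 55.0 z 169.8 drag(against cw) 2.15 rad 2.87 Fz -2.7 w 21.7 tilt [-0.003  0.001 -1.   ]
```

Request:
apply_moves(
  commands=[
    {"grip": 255, "travel": [0.28, 0.12, 0.01], "twist": [0, 0, 0]},
    {"grip": 255, "travel": [0.26, 0.17, 0.02], "twist": [0, 0, 0]},
    {"grip": 255, "travel": [0.23, 0.2, 0.02], "twist": [0, 0, 0]},
  ],
)

```text
t: 14.2
eef_pos: [567.0, -128.7, 168.8]
tcp_rot: [-2.328, -2.107, 0.001]
contact_force: [-2.9, -0.7, -5.0]
gripper_width: 21.8
```

```bash
python3 -c "
from h import *; from plant import r
cr(r)"
```

```text
t 14.2 phi 132.8 R 55.0 z 168.8 drag(against cw) 2.69 rad 1.22 Fz -5.0 w 21.8 tilt [-0.001  0.001 -1.   ]
```

Request:
apply_moves(
  commands=[
    {"grip": 255, "travel": [0.2, 0.23, 0.03], "twist": [0, 0, 0]},
    {"grip": 255, "travel": [0.16, 0.26, 0.03], "twist": [0, 0, 0]},
  ],
)

```text
t: 14.4
eef_pos: [580.8, -121.2, 167.9]
tcp_rot: [-2.329, -2.107, -0.001]
contact_force: [-2.9, 1.0, -3.5]
gripper_width: 21.7
```

```bash
python3 -c "
from h import *; from plant import r
cr(r)"
```

```text
t 14.4 phi 116.4 R 54.9 z 167.9 drag(against cw) 2.33 rad 1.92 Fz -3.5 w 21.7 tilt [-0.     0.001 -1.   ]
```

Request:
apply_moves(
  commands=[
    {"grip": 255, "travel": [0.12, 0.28, 0.02], "twist": [0, 0, 0]},
    {"grip": 255, "travel": [0.08, 0.3, 0.02], "twist": [0, 0, 0]},
  ],
)

```text
t: 14.6
eef_pos: [596.1, -117.9, 167.2]
tcp_rot: [-2.33, -2.107, -0.002]
contact_force: [-2.8, 2.5, -2.0]
gripper_width: 21.9
```

```bash
python3 -c "
from h import *; from plant import r
cr(r)"
```

```text
t 14.6 phi 99.9 R 54.9 z 167.2 drag(against cw) 2.57 rad 2.72 Fz -2.0 w 21.9 tilt [ 0.001  0.001 -1.   ]
```

Request:
apply_moves(
  commands=[
    {"grip": 255, "travel": [0.04, 0.3, 0.02], "twist": [0, 0, 0]},
    {"grip": 255, "travel": [0, 0.31, 0.01], "twist": [0, 0, 0]},
  ],
)

```text
t: 14.8
eef_pos: [611.5, -118.9, 166.5]
tcp_rot: [2.329, 2.107, 0.001]
contact_force: [-2.4, 1.5, -3.6]
gripper_width: 22.0
```

```bash
python3 -c "
from h import *; from plant import r
cr(r)"
```

```text
t 14.8 phi 83.8 R 54.8 z 166.5 drag(against cw) 2.63 rad 0.98 Fz -3.6 w 22.0 tilt [ 0.001  0.    -1.   ]
```

Request:
apply_moves(
  commands=[
    {"grip": 255, "travel": [-0.04, 0.3, 0.02], "twist": [0, 0, 0]},
    {"grip": 255, "travel": [-0.08, 0.3, 0.01], "twist": [0, 0, 0]},
  ],
)

```text
t: 15.0
eef_pos: [625.9, -124.1, 165.7]
tcp_rot: [2.329, 2.107, -0.0]
contact_force: [-2.7, 0.8, -3.2]
gripper_width: 22.0
```

```bash
python3 -c "
from h import *; from plant import r
cr(r)"
```

```text
t 15.0 phi 67.7 R 54.9 z 165.7 drag(against cw) 2.72 rad -0.56 Fz -3.2 w 22.0 tilt [ 0.001 -0.001 -1.   ]
```

Request:
apply_moves(
  commands=[
    {"grip": 255, "travel": [-0.12, 0.28, 0.02], "twist": [0, 0, 0]},
    {"grip": 255, "travel": [-0.16, 0.26, 0.02], "twist": [0, 0, 0]},
  ],
)

```text
t: 15.2
eef_pos: [638.1, -132.8, 164.9]
tcp_rot: [2.329, 2.107, -0.001]
contact_force: [-5.0, 0.0, 1.5]
gripper_width: 21.7
```

```bash
python3 -c "
from h import *; from plant import r
cr(r)"
```

```text
t 15.2 phi 52.1 R 55.0 z 164.9 drag(against cw) 3.62 rad -3.42 Fz 1.5 w 21.7 tilt [-0.    -0.001 -1.   ]
```

Request:
apply_moves(
  commands=[
    {"grip": 255, "travel": [-0.2, 0.24, 0.02], "twist": [0, 0, 0]},
    {"grip": 255, "travel": [-0.23, 0.2, 0.02], "twist": [0, 0, 0]},
  ],
)

```text
t: 15.4
eef_pos: [647.1, -143.9, 164.2]
tcp_rot: [-2.329, -2.106, 0.002]
contact_force: [-8.2, 3.5, 5.3]
gripper_width: 21.7
```

```bash
python3 -c "
from h import *; from plant import r
cr(r)"
```

```text
t 15.4 phi 37.2 R 55.1 z 164.2 drag(against cw) 7.2 rad -5.16 Fz 5.3 w 21.7 tilt [-0.002  0.001 -1.   ]
```

```bash
python3 rows.py 36 4,4,4,4,4,4
```

```text
[-0.127, 0.086, 0.007]
[-0.133, 0.077, 0.007]
[-0.138, 0.067, 0.007]
[-0.143, 0.057, 0.007]
[-0.146, 0.048, 0.008]
[-0.149, 0.037, 0.007]
end phi 12.0
```

Request:
apply_moves(
  commands=[
    {"grip": 255, "travel": [-0.13, 0.07, -0.03], "twist": [0, 0, 0]},
    {"grip": 255, "travel": [-0.13, 0.06, 0], "twist": [0, 0, 0]},
    {"grip": 255, "travel": [0, 0, 0], "twist": [0, 0, 0]},
  ],
)

```text
t: 15.7
eef_pos: [649.9, -149.6, 164.2]
tcp_rot: [-2.328, -2.105, -0.001]
contact_force: [-4.0, 4.6, -1.0]
gripper_width: 21.7
```

```bash
python3 -c "
from h import *; from plant import r
cr(r)"
```

```text
t 15.7 phi 30.6 R 54.9 z 164.2 drag(against cw) 5.85 rad -1.67 Fz -1.0 w 21.7 tilt [-0.001  0.003 -1.   ]
```

Request:
apply_moves(
  commands=[
    {"grip": 255, "travel": [-0.14, 0.07, 0.01], "twist": [0, 0, 0]},
    {"grip": 255, "travel": [-0.14, 0.06, 0.01], "twist": [0, 0, 0]},
  ],
)

```text
t: 15.9
eef_pos: [652.3, -155.7, 164.0]
tcp_rot: [-2.327, -2.104, -0.003]
contact_force: [-5.3, 9.5, 2.6]
gripper_width: 21.9
```

```bash
python3 -c "
from h import *; from plant import r
cr(r)"
```

```text
t 15.9 phi 23.7 R 54.9 z 164.0 drag(against cw) 10.71 rad -2.08 Fz 2.6 w 21.9 tilt [-0.002  0.004 -1.   ]
```

Request:
apply_moves(
  commands=[
    {"grip": 255, "travel": [-0.1, 0.04, 0], "twist": [0, 0, 0]},
  ],
)

```text
t: 16.0
eef_pos: [653.1, -158.2, 163.9]
tcp_rot: [-2.327, -2.104, -0.003]
contact_force: [-4.6, 9.0, 2.3]
gripper_width: 21.8
```

```bash
python3 -c "
from h import *; from plant import r
cr(r)"
```

```text
t 16.0 phi 21.0 R 54.9 z 163.9 drag(against cw) 9.88 rad -2.08 Fz 2.3 w 21.8 tilt [-0.002  0.005 -1.   ]
```

Request:
apply_moves(
  commands=[
    {"grip": 0, "travel": [0.04, 0, 0], "twist": [0, 0, 0]},
    {"grip": 0, "travel": [0, 0, 0], "twist": [0, 0, 0]},
    {"grip": 0, "travel": [0, 0, 0], "twist": [0, 0, 0]},
    {"grip": 0, "travel": [0, 0, 0], "twist": [0, 0, 0]},
  ],
)

```text
t: 16.4
eef_pos: [654.2, -159.9, 164.4]
tcp_rot: [2.329, 2.106, 0.001]
contact_force: [0.7, -0.3, 0.3]
gripper_width: 78.2
```

Request:
apply_moves(
  commands=[
    {"grip": 0, "travel": [0, 0, -0.6], "twist": [0, 0, 0]},
    {"grip": 0, "travel": [0, 0, -1], "twist": [0, 0, 0]},
    {"grip": 0, "travel": [0, 0, -1], "twist": [0, 0, 0]},
    {"grip": 0, "travel": [0, 0, -0.6], "twist": [0, 0, 0]},
    {"grip": 0, "travel": [0, 0, 0], "twist": [0, 0, 0]},
  ],
)

```text
t: 16.9
eef_pos: [655.6, -160.0, 248.3]
tcp_rot: [2.325, 2.103, 0.006]
contact_force: [0.3, -0.3, -0.3]
gripper_width: 85.3
```

Request:
apply_moves(
  commands=[
    {"grip": 0, "travel": [-1, 0, 0], "twist": [0, 0, 0]},
    {"grip": 0, "travel": [-1, 0, 0], "twist": [0, 0, 0]},
    {"grip": 0, "travel": [-1, 0, 0], "twist": [0, 0, 0]},
    {"grip": 0, "travel": [-0.5, 0, 0], "twist": [0, 0, 0]},
    {"grip": 0, "travel": [0, 0, 0], "twist": [0, 0, 0]},
  ],
)

```text
t: 17.4
eef_pos: [644.1, -247.7, 242.6]
tcp_rot: [-2.331, -2.104, 0.001]
contact_force: [0.3, 0.1, -0.3]
gripper_width: 85.6
```

```bash
python3 - <<'E'
from h import *; from plant import r
o=st(r)
c=r.capture("wrist");cv2.imwrite("pics/w20.png",c['image'])
S=r.capture("scene");cv2.imwrite("pics/s20.png",S['image'])
import pickle; pickle.dump(c,open("w20.pkl","wb"))
E
```

```text
t 17.4 clamp xyz [ 51.3 -70.3 242.6] F clamp [ 0.3  0.1 -0.3] M [ 0.03 -0.01 -0.  ] w 85.6 tilt [-0.002  0.    -1.   ]
```

View pics/w20.png

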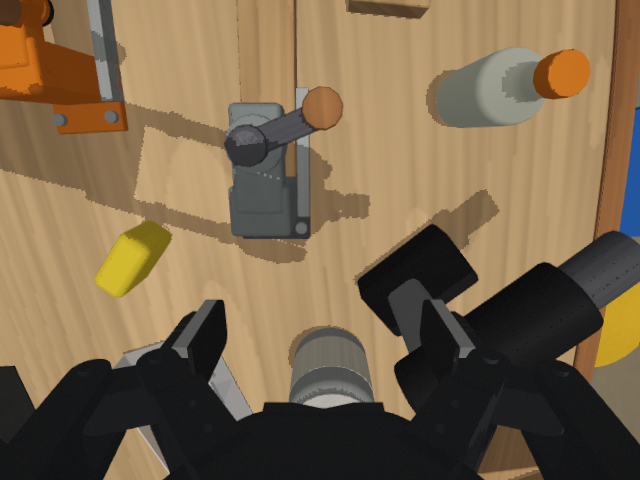

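View pics/s20.png

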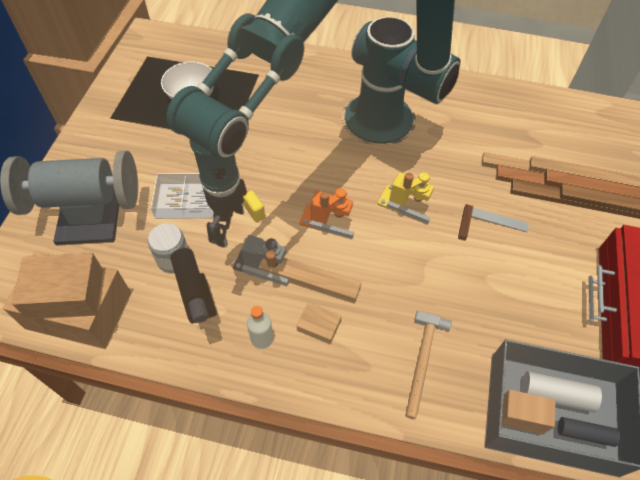

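```bash
python3 - <<'E'
from h import *; from plant import r; import pickle
c=pickle.load(open("w20.pkl","rb"))
g=cl(onz(c,(322,108),171.6));h=cl(onz(c,(247,146),131.6)); d=g-h; print(g,h,np.hypot(*d[:2]),np.degrees(np.arctan2(d[1],d[0])))
S=r.capture("scene");cv2.imwrite("pics/s21.png",cv2.resize(S['image'][230:310,225:370],None,fx=5,fy=5,interpolation=2))
for p in [(25,228,32),(-25,228,32),(25,228,0)]: X=AX+p[0]*EX+p[1]*EY+[0,0,p[2]]; print(p,((proj(S,X)[0]+.5-[225,230])*5).round())
E
```

```text
[ 51.63547769  19.4197765  171.6       ] [  1.92433079  -1.05377702 131.6       ] 53.762110451728034 22.384330857636247
(25, 228, 32) [652. 340.]
(-25, 228, 32) [681. 256.]
(25, 228, 0) [648. 368.]
```

View pics/s21.png

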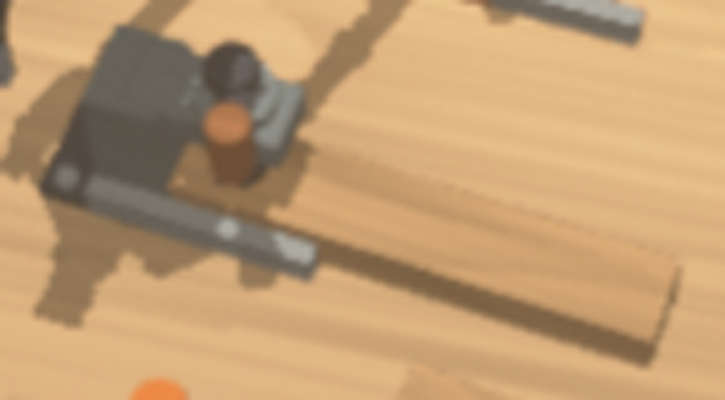

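```bash
python3 -c "
from plant import r
print(r.close_job())"
```

```text
the job is handed in; nothing more can be done
None
```

The batten is in the grey clamp, snugged down and released, and the job was handed in at about 17.5 s of the 67 s allowed. No verdict is reported, and I had no direct reading of the pad force.

- **Placing:** I gripped the batten, slid it under the pad to the end stop (about 11 N), then sideways to the fence, pressed it flat and let go. The wrist view showed its edge flush along the fence and parallel to it. After clamping, its far corners were within about 1 pixel of the calculated home position in the scene view.
- **Clamping:** I turned the crank clockwise; the free screw dragged about 2.6 N. The pad touched after roughly 245°, and I carried on about 0.6 rad past that.
- **Snugness:** The pull while moving was 10.7 N, then 9.9 N at the last reading, so about 7–8 N over free. That puts the pad at roughly 50–60 N, inside the 30–100 N band.
- **Release:** The last picture puts the crank at about 22°, against 21° when I let go. The arm is clear, with only sensor-noise force on the tool.
- **Disagreements:**
  - My first estimate of the screw axis was off by about 1 mm and gave up to 8 N of sideways force on the grip, until I corrected it partway round.
  - The pull dropped by about 0.8 N on the last small step instead of rising, which is within noise and friction.
  - I saw none of the other things on the bench disturbed in the last scene view, but I did not measure their positions.

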